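# Slide the dripper over the blue cup

## Robot

A 7-joint arm with a two-finger parallel gripper is mounted at the origin on a cart in front of the work surface, level with it; the furniture and walls round the work are solid. World frame = base frame: x ahead of the robot, y to its left, z up, the work surface at z = 0. Lengths are in m, angles in rad, forces in N, time in s.
With the tool pointing down it reaches from about 0.425 to 0.95 m from the base axis. Payload 16.7 kg.
Tool frame: the origin (TCP) lies midway between the tips of the shut fingers; the grasp point (between the pads) lies 19 mm behind it; z points along the fingers, y is the line along which they close (so a half turn about z gives the same grasp; the last joint's range is limited). The gripper opens to 94 mm and grips with 3 to 60 N. Pads are 16 mm wide; open, the fingers measure 119 mm over their backs; the gripper's body (75 mm by 177 mm) begins 78 mm behind the grasp point.
Start: joints at [-1.464, 0.426, 0.074, 1.606, -0.034, 1.111, -0.067], TCP at [0.171, 0.653, 0.205] pointing down, gripper open.
Joint ranges: [-2.85, 2.85], [-0.5, 2.14], [-1.23, 1.37], [0.21, 2.46], [-1.02, 4.16], [0.16, 2.05], [-2.73, 2.73]. Speed limits (rad/s): [1.89, 1.89, 2.39, 2.39, 3.01, 3.01, 3.01].

## Interface

Orientations are given as a unit quaternion [x, y, z, w].
In Python, from workcell import arm, optics gives the robot as it stands. The module is installed in compiled form; this text tells all that it offers.
- The arm moves only by the tool move_arm, never from a script. Its argument "moves" is a list of rows, each a list of 7 numbers: the shift along the tool's x, y, z in mm, then the turn, a rotation vector about the tool's x, y, z in degrees, then the opening, from 0 (shut) to 1 (fully open). A call has 1 to 12 rows; each row is the pose to reach, as a shift and turn from the pose commanded when the call began, along the tool's axes at that moment; what a row does not reach only later rows make up. A row lasts 1/10 s, in which the tool goes at most 50 mm and 8.59 degrees, less where a joint would pass 70% of its speed; a pose out of reach is approached as far as the arm can. A call with a gripper value outside its range is refused whole. The fingers move at their own pace and stop on an object; the grip force is fixed at half the most. Time passes only in rows, so rows that repeat a pose let the fingers close. It gives the time, the measured TCP pose, the force, the opening and the grip force at its end, in the units of the state.
- arm.sense(): the state, without advancing time (a new reading comes with each control period).
- optics.get_image(name): name is "scene" or "top" or "wrist"; returns a dict with "image" (420x560x3 uint8, red, green, blue), "K" (3x3 intrinsics, pixels), "rvec" (rotation vector, rad) and "tvec" (3), from world to camera coordinates, as OpenCV has them. Camera axes: x right, y down, z forward; pixel columns grow to the right and rows downward; lengths in m; the calibration is good to about 2 mm. A picture is of the moment at which its call begins. There is no depth.
- arm.finish_job(): hands the job in; it is judged then, once.
The state is a dict: "time_s": time; "q": joint angles; "joint_vel": joint speeds; "effort": joint torques, N m; "position": TCP position; "orientation": TCP orientation; "force": force on the tool from outside, world axes, zero at the start; "moment": the same for the moment, N m; "gripper_width": finger opening in m; "finger_force": force on a finger pad.
Only numpy, scipy, OpenCV 4.12 (cv2) and the standard library are available. Lean on these libraries where they do the work, as an engineer would, in place of code of your own. Each camera call takes 0.05 s, during which the arm holds its last target. There are 200 camera calls.

## Task

On the pour-over stand, slide the dripper along its rail, by the black handle on top of its carriage, all the way to the end stop on the blue cup's side, so that the dripper stands over the blue cup and not over the white one. Leave both cups standing where they are, and let go of the handle.

Things in the scene. Friction and masses are not known exactly. Their poses are not given: they have to be found in the camera images.
- carriage (a joint): Position in m of the dripper carriage on the rail of the fixed pour-over stand: -0.12 at one end stop (black rubber buffers by a dark post), 0 midway, +0.12 at the other; it grows along the handle's y axis, to the robot's left. About 2 N of friction, more when fast; it stays where left. The end posts are 122 mm high over the worktop, 368 mm apart, in line with the handle.
- handle (a point): Point in the black paddle on top of the carriage, 166 mm over the worktop: 36 mm along x, 20 mm thick along y (grip across this, from above), 56 mm high, 22 mm of it above this point; the carriage block's top 50 mm below it. y: sliding direction, z up, x away from the robot. The white dripper, 96 mm wide, its rim 20 mm lower than this point, hangs 95 mm off towards -x.
- blue_cup_centre (a point): Centre of the bowl, half-way up, of the blue espresso cup (63 mm wide, 56 mm high, its ear pointing roughly to the robot), loose on one of the two round steel plates on the stand's wooden board, left or right, 22 mm over the worktop. With the carriage at the end stop on its side the dripper is right over it, 10 mm above its rim.
- white_cup_centre (a point): The same point of the white espresso cup, of the same size, on the other steel plate.
Mind the look-alikes: they are no part of the job. Leave any orange or yellow look-alike of the part that bears blue_cup_centre alone.

How it is judged:
By the outcome, as a careful person would: the job done as asked, in the order asked, and still so for the second after the job is handed in, with the robot touching nothing.
It also fails if it takes over 26 s, if anything falls off the work surface, if the arm or the gripper's body presses on something with over 40 N, if the wrist force passes 120 N, or if a joint passes its speed limit or range.

## Working session

There is one attempt and no reset: what is moved stays moved. The work goes in short steps, Python scripts to look and compute and a tool call to move; the robot and the scene stay as the last step left them, time stands still between calls to the robot, and variables do not carry over. Pictures are saved under pics/ and viewed, at most 10 in all, crops included, and the job is handed in when it is done.

Besides the shell and the picture viewer there is one more tool, called after ">>>" by a JSON object that holds its "fn" and its "kwargs", one argument or row to a line. move_arm: Moves the arm, as the interface text tells. Its arguments: {"type":"object","properties":{"moves":{"type":"array","items":{"type":"array","items":{"type":"number"}}}},"required":["moves"]}

```bash
mkdir -p pics; cat > h.py <<'E'
import numpy as np, cv2
from workcell import arm, optics
from scipy.spatial.transform import Rotation as R
def snap(n,tag):
    d=optics.get_image(n); cv2.imwrite(f'pics/{tag}.png',d['image'][:,:,::-1]); np.savez(f'pics/{tag}.npz',**d); return d
def ray(d,uv):
    M=cv2.Rodrigues(np.array(d['rvec'],float))[0]; t=np.array(d['tvec'],float).ravel()
    r=M.T@np.linalg.inv(d['K'])@np.array([*uv,1.]); return -M.T@t, r/np.linalg.norm(r)
def plane(d,uv,z):
    c,r=ray(d,uv); return c+r*(z-c[2])/r[2]
def tri(a,ua,b,ub):
    c1,r1=ray(a,ua); c2,r2=ray(b,ub)
    s=np.linalg.lstsq(np.c_[r1,-r2],c2-c1,rcond=None)[0]
    p,q=c1+r1*s[0],c2+r2*s[1]; return (p+q)/2,np.linalg.norm(p-q)
E
python3 - <<'E'
from h import *
a=snap('scene','s1');b=snap('top','t1')
cv2.imwrite('pics/both.png',np.vstack([a['image'],b['image']])[:,:,::-1][::1])
s=arm.sense();print(s['position'],s['orientation'],s['time_s'],s['gripper_width'])
E
```

```text
[0.17138246 0.65249204 0.20488721] [ 1.28070984e-01  9.91764854e-01 -5.44460326e-04 -2.59120195e-05] 0.1 0.09403485169422246
```

View pics/s1.png

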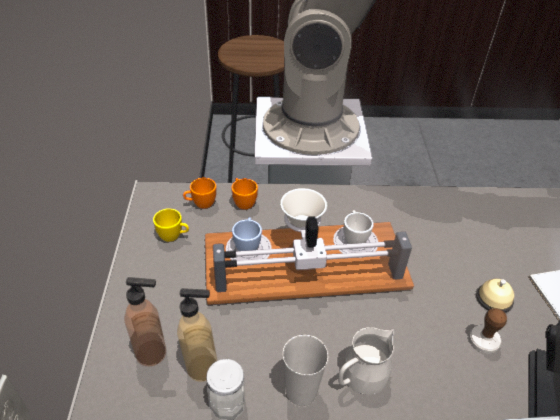

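View pics/t1.png

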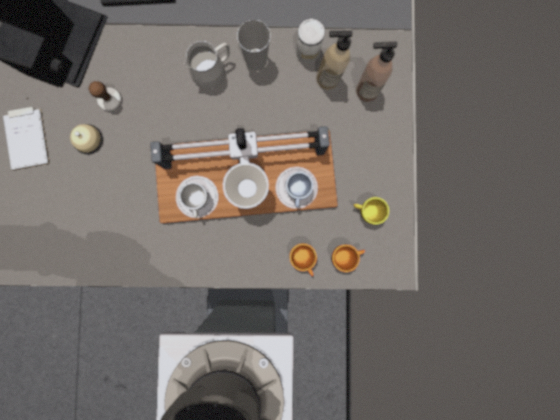

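The scene view shows the handle at about (312,230), the blue cup at (247,238) and the white cup at (357,230). In the top view the handle is at about (241,138), the blue cup at (298,185) on the right (−y) and the white cup at (193,195). The posts are at (160,152) and (322,138) in the top view, so the slide goes towards −y.

```bash
python3 - <<'E'
from h import *
a=np.load('pics/s1.npz');b=np.load('pics/t1.npz')
def blob(d,x0,x1,y0,y1,th):
    g=d['image'].max(2); m=np.zeros_like(g); m[y0:y1,x0:x1]=(g[y0:y1,x0:x1]<th)
    n,l,s,c=cv2.connectedComponentsWithStats(m); i=1+s[1:,4].argmax(); return s[i],c[i]
for n,d,w in(('s',a,(300,325,210,250)),('t',b,(230,252,122,158))): print(n,blob(d,*w,45))
for n,d,w in(('sR',a,(205,226,235,295)),('sL',a,(390,412,228,282)),('tR',b,(312,332,122,155)),('tL',b,(146,172,138,168))): print(n,blob(d,*w,75))
z=lambda n,x,y,w,h,k:cv2.resize(n[y:y+h,x:x+w,::-1],None,fx=k,fy=k,interpolation=2)
A=z(a['image'],200,185,220,120,3.6);B=z(b['image'],145,115,220,120*1,3.6)
A=cv2.resize(A,(780,300 if 0 else 425));B=cv2.resize(B,(780,425))
cv2.imwrite('pics/c1.png',cv2.resize(np.vstack([A,B]),(550,600)))
E
```

```text
s (array([306, 218,  12,  29, 267], dtype=int32), array([311.04494382, 232.11985019]))
t (array([239, 135,   7,  14,  46], dtype=int32), array([242.2173913 , 143.39130435]))
sR (array([215, 261,  11,  31, 296], dtype=int32), array([220.09121622, 275.93581081]))
sL (array([390, 253,   8,  25, 133], dtype=int32), array([393.18796992, 264.65413534]))
tR (array([312, 131,  15,  24, 186], dtype=int32), array([317.66666667, 144.07526882]))
tL (array([155, 144,  17,  24, 261], dtype=int32), array([165.20306513, 156.24137931]))
```

View pics/c1.png

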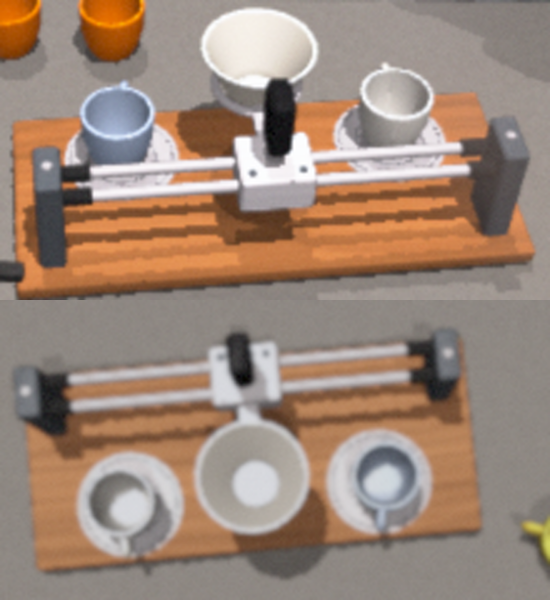

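The crop (2.5x) shows the handle top at scene (312,221) and top (240,132). The post-top screws are at scene (218,251)/(404,239) and top (324,135)/(157,149). The rim of the dripper sits near mid-rail.

```bash
python3 - <<'E'
from h import *
a=np.load('pics/s1.npz');b=np.load('pics/t1.npz')
for n,u,v in(('htop',(312.4,221),(239.8,132.2)),('pR',(218.4,251),(323.8,135)),('pL',(404.4,238.6),(156.6,148.6)),('hbase',(308.4,245),(241.8,147))):
    p,e=tri(a,u,b,v);print(n,p.round(4),round(e,4))
P=plane(b,(323.8,135),.122);Q=plane(b,(156.6,148.6),.122);print(P,Q,np.linalg.norm(P-Q),np.degrees(np.arctan2(*(Q-P)[:2])))
print('h',plane(b,(239.8,132.2),.188),plane(a,(312.4,221),.188))
for u in((298,185),(193,195)):print(plane(b,u,.05))
s=arm.sense();print(R.from_quat(s['orientation']).as_matrix().round(3))
w=snap('wrist','w0')
E
```

```text
htop [ 0.5934 -0.0399  0.1953] 0.0001
pR [ 0.6084 -0.2163  0.1256] 0.0
pL [0.5723 0.1456 0.1288] 0.0037
hbase [ 0.5811 -0.0398  0.1165] 0.0035
[ 0.60936561 -0.21676786  0.122     ] [0.57354636 0.14568506 0.122     ] 0.3642185365020788 -5.643903719311544
h [ 0.59528007 -0.03924888  0.188     ] [ 0.58600418 -0.03903183  0.188     ]
[ 0.50802928 -0.16582082  0.05      ]
[0.48102539 0.07866549 0.05      ]
[[-0.967  0.254 -0.   ]
 [ 0.254  0.967 -0.001]
 [-0.    -0.001 -1.   ]]
```

>>> {"fn": "move_arm", "kwargs": {
  "moves": [
    [-20, -10, -30, 0, 0, 0, 1],
    [-362, -239, -60, 0, 0, -10, 1],
    [-362, -239, -60, 0, 0, -10, 1],
    [-362, -239, -60, 0, 0, -10, 1],
    [-362, -239, -60, 0, 0, -10, 1],
    [-362, -239, -60, 0, 0, -10, 1],
    [-362, -239, -60, 0, 0, -10, 1],
    [-362, -239, -60, 0, 0, -10, 1],
    [-362, -239, -60, 0, 0, -10, 1],
    [-362, -239, -60, 0, 0, -10, 1],
    [-362, -239, -60, 0, 0, -10, 1],
    [-362, -239, -60, 0, 0, -10, 1]
  ]
}}

```text
time_s: 1.35
position: [0.4601, 0.3305, 0.2652]
orientation: [0.041, 0.999, 0.0, -0.0]
force: [0.0, 0.6, 0.0]
gripper_width: 0.0941
finger_force: 0.0
```

```bash
cat > go.py <<'E'
from h import *
import sys
# target xyz and yaw of tool y axis -> shift in mm, turn about tool axes
s=arm.sense();M=R.from_quat(s['orientation']).as_matrix()
t=np.array([float(v) for v in sys.argv[1:4]]);y=np.radians(float(sys.argv[4]))
ty=np.array([np.cos(y),np.sin(y),0]);tz=np.array([0,0,-1.]);T=np.c_[np.cross(ty,tz),ty,tz]
print(s['time_s'],s['position'].round(4),s['force'].round(1),s['gripper_width'])
print((M.T@(t-s['position'])*1e3).round(1),np.degrees(R.from_matrix(M.T@T).as_rotvec()).round(1))
E
python3 go.py .592 -.0395 .26 95.6
```

```text
1.35 [0.4601 0.3305 0.2652] [0.  0.6 0. ] 0.09412127576627366
[-161.6 -358.     5.1] [  0.   -0.  -10.3]
```

>>> {"fn": "move_arm", "kwargs": {
  "moves": [
    [-162, -358, 5, 0, 0, -10.3, 1],
    [-162, -358, 5, 0, 0, -10.3, 1],
    [-162, -358, 5, 0, 0, -10.3, 1],
    [-162, -358, 5, 0, 0, -10.3, 1],
    [-162, -358, 5, 0, 0, -10.3, 1],
    [-162, -358, 5, 0, 0, -10.3, 1],
    [-162, -358, 5, 0, 0, -10.3, 1],
    [-162, -358, 5, 0, 0, -10.3, 1],
    [-162, -358, 5, 0, 0, -10.3, 1],
    [-162, -358, 5, 0, 0, -10.3, 1],
    [-162, -358, 5, 0, 0, -10.3, 1]
  ]
}}

```text
time_s: 2.45
position: [0.5927, -0.0379, 0.2601]
orientation: [-0.05, 0.999, 0.0, -0.0]
force: [-0.7, 0.3, 0.0]
gripper_width: 0.0938
finger_force: 0.0
```

```bash
python3 go.py .592 -.0395 .15 95.6; python3 -c "
from h import *
snap('wrist','w1')"
```

```text
2.45 [ 0.5927 -0.0379  0.2601] [-0.7  0.3  0. ] 0.09379539781545662
[  0.8  -1.6 110.1] [ 0.  -0.   0.2]
```

View pics/w1.png

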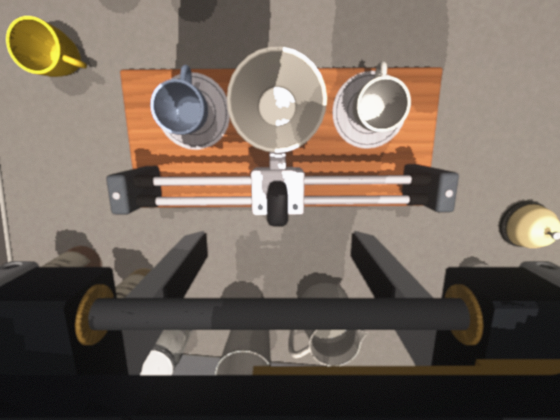

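The wrist view shows the handle top at (278,215), centred between the fingers, with the rail level in the picture. I'll check its position along x.

```bash
python3 - <<'E'
from h import *
d=np.load('pics/w1.npz');b=np.load('pics/t1.npz');a=np.load('pics/s1.npz')
g=d['image'].max(2);m=np.zeros_like(g);m[180:235,255:300]=g[180:235,255:300]<50
x,y,w,h=cv2.boundingRect(m);print(x,y,w,h,plane(d,(278,215),.188),plane(d,(119,196),.122),plane(d,(448,194),.122))
print(tri(d,(278,215),a,(312.4,221)),tri(d,(278,215),b,(239.8,132.2)))
E
```

```text
268 182 19 43 [ 0.59343754 -0.03917098  0.188     ] [ 0.60764588 -0.21460943  0.122     ] [0.56923721 0.14720611 0.122     ]
(array([ 0.59181113, -0.0395406 ,  0.1937455 ]), np.float64(0.0004375584589633387)) (array([ 0.5968351 , -0.03869911,  0.17886548]), np.float64(0.0016857998134658086))
```

>>> {"fn": "move_arm", "kwargs": {
  "moves": [
    [0, -1.5, 40, 0, 0, 0, 1],
    [0, -1.5, 75, 0, 0, 0, 1],
    [0, -1.5, 95, 0, 0, 0, 1],
    [0, -1.5, 110, 0, 0, 0, 1],
    [0, -1.5, 110, 0, 0, 0, 1],
    [0, -1.5, 110, 0, 0, 0, 0],
    [0, -1.5, 110, 0, 0, 0, 0],
    [0, -1.5, 110, 0, 0, 0, 0],
    [0, -1.5, 110, 0, 0, 0, 0],
    [0, -1.5, 110, 0, 0, 0, 0],
    [0, -1.5, 110, 0, 0, 0, 0],
    [0, -1.5, 110, 0, 0, 0, 0]
  ]
}}

```text
time_s: 3.7
position: [0.593, -0.0419, 0.1505]
orientation: [-0.049, 0.999, -0.0, 0.0]
force: [0.6, 0.8, 0.2]
gripper_width: 0.0414
finger_force: 0.0
```

>>> {"fn": "move_arm", "kwargs": {
  "moves": [
    [0, 0, 0, 0, 0, 0, 0],
    [0, 0, 0, 0, 0, 0, 0],
    [0, 0, 0, 0, 0, 0, 0],
    [0, 0, 0, 0, 0, 0, 0],
    [0, 0, 0, 0, 0, 0, 0],
    [0, 0, 0, 0, 0, 0, 0]
  ]
}}

```text
time_s: 4.3
position: [0.593, -0.0417, 0.1505]
orientation: [-0.049, 0.999, 0.0, -0.0]
force: [0.3, 2.1, -0.1]
gripper_width: 0.0198
finger_force: 30.0
```

>>> {"fn": "move_arm", "kwargs": {
  "moves": [
    [0, -5, 0, 0, 0, 0, 0],
    [0, -15, 0, 0, 0, 0, 0],
    [0, -25, 0, 0, 0, 0, 0],
    [0, -35, 0, 0, 0, 0, 0],
    [0, -45, 0, 0, 0, 0, 0],
    [0, -55, 0, 0, 0, 0, 0],
    [0, -65, 0, 0, 0, 0, 0],
    [0, -75, 0, 0, 0, 0, 0],
    [0, -85, 0, 0, 0, 0, 0],
    [0, -93, 0, 0, 0, 0, 0],
    [0, -100, 0, 0, 0, 0, 0],
    [0, -100, 0, 0, 0, 0, 0]
  ]
}}

```text
time_s: 5.5
position: [0.6039, -0.1434, 0.1505]
orientation: [-0.048, 0.999, -0.001, 0.001]
force: [10.9, -0.5, -8.5]
gripper_width: 0.0195
finger_force: 30.0
```

>>> {"fn": "move_arm", "kwargs": {
  "moves": [
    [-1, -4, 0, 0, 0, 0, 0],
    [-1, -8, 0, 0, 0, 0, 0],
    [-1, -11, 0, 0, 0, 0, 0],
    [-1, -13, 0, 0, 0, 0, 0],
    [-1, -15, 0, 0, 0, 0, 0],
    [-1, -15, 0, 0, 0, 0, 0]
  ]
}}

```text
time_s: 6.1
position: [0.605, -0.1535, 0.1505]
orientation: [-0.05, 0.999, 0.002, -0.001]
force: [-1.6, 17.6, 4.3]
gripper_width: 0.02
finger_force: 30.0
```

>>> {"fn": "move_arm", "kwargs": {
  "moves": [
    [0, -1, 0, 0, 0, 0, 0],
    [0, -2, 0, 0, 0, 0, 0],
    [0, -2, 0, 0, 0, 0, 0],
    [0, -2, 0, 0, 0, 0, 0]
  ]
}}

```text
time_s: 6.5
position: [0.6051, -0.1536, 0.1504]
orientation: [-0.05, 0.999, 0.003, -0.001]
force: [-5.6, 25.5, 9.2]
gripper_width: 0.0201
finger_force: 30.0
```

```bash
python3 - <<'E'
from h import *
a=snap('scene','s2')['image'];b=snap('wrist','w2')['image']
cv2.imwrite('pics/c2.png',cv2.resize(np.vstack([cv2.resize(a[170:310,180:430],(560,314)),b])[:,:,::-1],(457,600)))
E
```

```text
(no output)
```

View pics/c2.png

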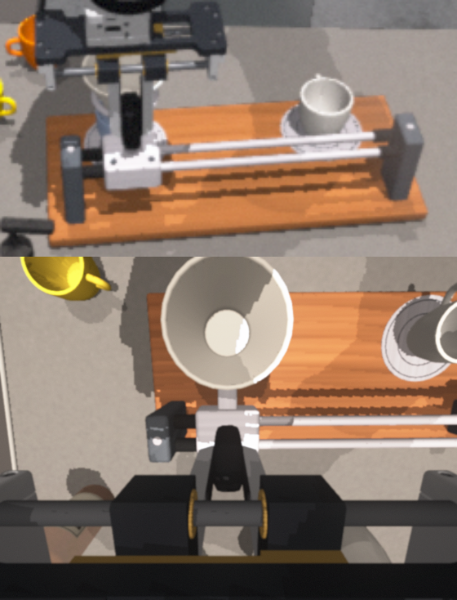

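The block sits against the buffer at the blue-side post, shown in the crop at about (100,155) and (190,435), and the dripper is over the blue cup. I'll unload, release and go straight up.

>>> {"fn": "move_arm", "kwargs": {
  "moves": [
    [0, 3, 0, 0, 0, 0, 0],
    [0, 3, 0, 0, 0, 0, 1],
    [0, 3, 0, 0, 0, 0, 1],
    [0, 3, 0, 0, 0, 0, 1],
    [0, 3, 0, 0, 0, 0, 1],
    [0, 3, 0, 0, 0, 0, 1],
    [0, 3, 0, 0, 0, 0, 1],
    [0, 3, -30, 0, 0, 0, 1],
    [0, 3, -70, 0, 0, 0, 1],
    [0, 3, -110, 0, 0, 0, 1],
    [0, 3, -150, 0, 0, 0, 1],
    [0, 3, -150, 0, 0, 0, 1]
  ]
}}

```text
time_s: 7.8
position: [0.607, -0.1562, 0.3059]
orientation: [-0.049, 0.999, -0.001, 0.004]
force: [1.2, -0.5, -0.2]
gripper_width: 0.0937
finger_force: 0.0
```

```bash
python3 - <<'E'
from h import *
snap('wrist','w3');b=snap('top','t3');a=snap('scene','s3')
E
```

```text
(no output)
```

View pics/w3.png

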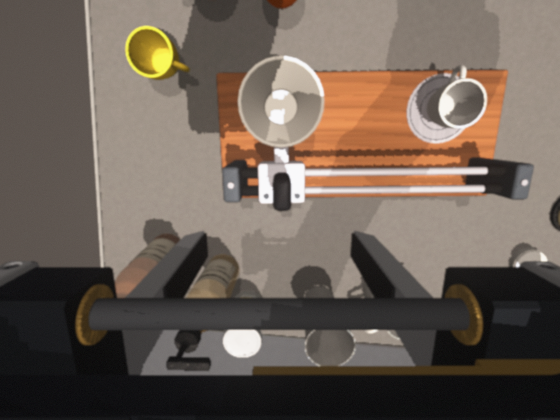

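The gripper is clear. The block at (281,183) sits against the buffer with no rail showing between them, and the white cup is still standing on its plate.

```bash
python3 - <<'E'
from h import *
d=np.load('pics/w3.npz');print(plane(d,(282,200),.188)[:2],plane(d,(232,185),.122)[:2])
print(arm.finish_job())
E
```

```text
[ 0.60497108 -0.15384463] [ 0.60712572 -0.21606445]
the job is handed in; nothing more can be done
None
```

The dripper carriage is at the end stop on the blue cup's side, with the dripper over the blue cup, the handle released and the job handed in. The white cup is still standing on its plate; I did not see the blue cup once the dripper covered it.

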